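# Sweep the spacer rings through the gate into the slot

### The arm

A 6-joint arm with a two-finger parallel gripper is mounted at the origin on the work surface; the furniture and walls round the work are solid. World frame = base frame: x ahead of the robot, y to its left, z up, the work surface at z = 0. Lengths are in m, angles in rad, forces in N, time in s.
With the tool pointing down it reaches from about 0.35 to 0.775 m from the base axis. Payload 7.3 kg.
Tool frame: the origin (TCP) lies at the very end of the fingers, on their centre line; the grasp point (between the pads) lies robot.grasp_offset behind it (robot.grasp_offset is the distance from the TCP to the grasp point, in m); z points along the fingers, x is the direction in which the jaws open and shut, and the axes are right-handed (so a half turn about z gives the same grasp; the last joint's range is limited). The gripper opens to 92 mm and grips with 3 to 60 N. Pads are 19 mm wide; open, the fingers measure 130 mm over their backs; the gripper's body (75 mm by 190 mm) begins 47 mm behind the grasp point.
Start: joints at [-1.319, 0.342, 1.524, -0, 1.275, -0.146], TCP at [0.203, -0.484, 0.227] pointing down, gripper open.
Joint ranges: [-2.53, 2.53], [-0.77, 2.02], [0.04, 2.7], [-1, 4.14], [0.28, 2.66], [-3.11, 3.11]. Speed limits (rad/s): [2.57, 2.57, 3.14, 3.14, 3.14, 3.14].

### API

Orientations are given as a unit quaternion [x, y, z, w].
In Python, from plant import robot gives the robot as it stands. The module is installed in compiled form; this text tells all that it offers.
- The arm moves only by the tool send_rows, never from a script. Its argument "series" is a list of rows, each a list of 2 entries, a list of its own where there are three numbers: the shift along the tool's x, y, z in m, then the turn about the tool's z in rad. In form: [[[dx, dy, dz], roll], ...]. A call has 1 to 20 rows; each row is the pose to reach, as a shift and turn from the pose measured when the call began, along the tool's axes at that moment; what a row does not reach only later rows make up. A row lasts 1/12 s, in which the tool goes at most 41.7 mm and 7.16 degrees, less where a joint would pass 70% of its speed; a pose out of reach is approached as far as the arm can. A call with a gripper value outside its range is refused whole. "gripper" is the closure, from -1 (fully open) to 1 (shut), set as the call begins (left out, the last holds). The fingers move at their own pace and stop on an object; the grip force is fixed at half the most. Time passes only in rows, so rows that repeat a pose let the fingers close. It gives the time, the measured TCP pose, the force and the opening at its end, in the units of the state.
- robot.sense(): the state, without advancing time (a new reading comes with each control period).
- robot.get_image(name): name is "scene" or "top"; returns the picture (400x640x3 uint8, red, green, blue); there is no depth.
- robot.camera_info(name): a dict with "fx", "fy", "cx", "cy" (pixels), "T" (4x4, takes a point from camera to world coordinates). Camera axes: x right, y up, looking along -z (the intrinsics and any distortion apply to the point x, -y, -z); pixel columns grow to the right and rows downward; lengths in m; the calibration is good to about 2 mm. A picture is of the moment at which its call begins. camera_info takes no time and is no camera call.
- robot.close_job(): hands the job in, once; it reports no verdict.
Trained networks look in the newest picture that a camera, given by its name, has taken for a name from the list of things; names that differ only in an ending like _2 or _b are one class to them, and where a whole thing is asked for, a point or a joint stands for the part that bears it (a point fixed in the world has none). Each returns a list of dicts, best first, with "p" (0 to 1); they miss things now and then, are a little off and sometimes report something else, mostly with a low value. They report only what shows in the picture. A call takes as long as a camera call. They do not tell look-alikes from the thing itself.
- robot.silhouettes(camera, thing): "mask" (400x640 bool, what is visible of it) and "xy" ([column, row] in pixels, amid what is visible of it).
- robot.spot_point(camera, thing): "xy" ([column, row] in pixels: a listed point, or the origin of a listed thing).
The state is a dict: "t": time; "joints": joint angles; "qvel": joint speeds; "effort": joint torques, N m; "eef_pos": TCP position; "tool_rot": TCP orientation; "force": force on the tool from outside, world axes, zero at the start; "moment": the same for the moment, N m; "width": finger opening in m.
Only numpy, scipy, OpenCV 4.12 (cv2) and the standard library are available. Lean on these libraries where they do the work, as an engineer would, in place of code of your own. Each camera call takes 0.05 s, during which the arm holds its last target.

### The job

Two loose steel spacer rings lie on the sorting tray: with the fingertips, sweep them one at a time through the narrow gate so that each drops into the slot behind it, keeping the second ring well back from the gate until the first has dropped in. Only push the rings along the tray, never pick them up, and leave the serrated jaw insert and the small check weight on the tray where they are.

Things in the scene. Friction and masses are not known exactly. Their poses are not given: they have to be found in the camera images.
- tray: Fixed plywood tray with bare aluminium strips, 261 (x) by 290 (y) mm. Origin on the worktop; x points to the gate, away from the robot; z up. Flat deck at z 75 mm. Sweeping area x -135 to 54, y -137 to 137 mm, edged by strips 14 mm high. The far strip (x 54 to 60) has the gate: a gap 48 mm wide at y 0, round jambs. The deck ends at x 60: a part pushed with its centre past that tips into the slot.
- gate (a point): Middle of the gate opening, at deck height, in the middle of the wall's 6 mm thickness; tray frame (57, 0, 75) mm. Its axes are those of the tray.
- slot (a point): Centre of the slot's floor, tray frame (85, 0, 5) mm. The slot is 50 mm long (x 60 to 110 mm), 60 mm wide (y), and its floor lies 70 mm below the deck; strips 14 mm above the deck fence its other three sides.
- ring_a: Steel spacer ring (thick washer) lying flat on the deck, outside diameter 36 mm, hole 21 mm, 10 mm thick, about 50 g (0.7 to 1.4 times that). Origin: centre of its underside. One of the two rings to sweep; either may go first. It slides on the deck with ordinary friction.
- ring_b: The second spacer ring, same as ring_a.
- jaw_insert: Serrated steel block 25 x 50 x 13 mm (50 along its y), loose on the deck. Origin: centre of its underside. It stays where it is. It and the two rings start in any order at three places, in the tray frame about (-70, 0), (-25, 66) and (-25, -66) mm, each within 8 mm.
- small_weight: Small round metal check weight with a knob on top, 22 mm across, 37 mm high, standing loose on the deck by the gate wall near the left rim (about x 30, y 115 mm in the tray frame). Origin: centre of its underside. It stays where it is.
Mind the look-alikes: they are no part of the job. Leave any brown or orange look-alike of the ring_b alone.

How it is judged:
By the outcome, as a careful person would: the job done as asked, in the order asked, and still so for the second after the job is handed in, with the robot touching nothing.
It also fails if it takes over 48 s, if anything falls off the work surface, if the arm or the gripper's body presses on something with over 40 N, if the wrist force passes 120 N, or if a joint passes its speed limit or range.

## Working session

There is one attempt and no reset: what is moved stays moved. The work goes in short steps, Python scripts to look and compute and a tool call to move; the robot and the scene stay as the last step left them, time stands still between calls to the robot, and variables do not carry over. Pictures are saved under pics/ and viewed, and the job is handed in when it is done.

Besides the shell and the picture viewer there is one more tool, called after ">>>" in YAML: its name, and indented under it one key for each argument. send_rows: Moves the arm, as the interface text tells. Its arguments: {"type":"object","properties":{"series":{"type":"array","items":{"type":"array"}},"gripper":{"type":"number"}},"required":["series"]}

```bash
mkdir -p pics; cat > h.py <<'E'
from plant import robot
import numpy as np, cv2
def save(n,im): cv2.imwrite('pics/'+n+'.png',cv2.cvtColor(im,cv2.COLOR_RGB2BGR))
def ray(cam,xy,z):
    c=robot.camera_info(cam);T=np.array(c['T'])
    d=np.array([(xy[0]-c['cx'])/c['fx'],-(xy[1]-c['cy'])/c['fy'],-1.])
    d=T[:3,:3]@d;o=T[:3,3];return o+d*(z-o[2])/d[2]
def proj(cam,p):
    c=robot.camera_info(cam);T=np.array(c['T']);q=T[:3,:3].T@(np.array(p)-T[:3,3])
    return np.array([c['cx']+c['fx']*q[0]/-q[2],c['cy']-c['fy']*q[1]/-q[2]])
E
python3 - <<'E'
from h import *
for c in('scene','top'):
    save(c+'0',robot.get_image(c)); i=robot.camera_info(c); print({k:(np.round(v,4).tolist()) for k,v in i.items() if not isinstance(v,str)})
for t in['gate','slot','tray']:
    for c in('scene','top'):
        print(t,c,[(np.round(r['xy'],1).tolist(),round(r['p'],2)) for r in robot.spot_point(c,t)])
for t in['ring_a','jaw_insert','small_weight']:
    for c in('scene','top'):
        print(t,c,[(np.round(r['xy'],1).tolist(),round(r['p'],2),int(r['mask'].sum())) for r in robot.silhouettes(c,t)])
print(robot.sense(), robot.grasp_offset)
E
```

```text
{'fx': 492.0649, 'fy': 492.0649, 'cx': 316.0338, 'cy': 196.9384, 'T': [[-0.822, 0.243, -0.5151, 0.0834], [-0.5694, -0.331, 0.7525, 0.4846], [0.0123, 0.9118, 0.4104, 0.4244], [0.0, 0.0, 0.0, 1.0]]}
{'fx': 394.0291, 'fy': 394.0291, 'cx': 318.8407, 'cy': 190.1421, 'T': [[-0.0127, 0.9955, -0.0938, 0.42], [-0.9999, -0.0134, -0.007, -0.1333], [-0.0083, 0.0937, 0.9956, 0.9094], [0.0, 0.0, 0.0, 1.0]]}
gate scene [([261.6, 195.0], 0.63)]
gate top [([312.5, 172.0], 0.68), ([312.2, 138.1], 0.58)]
slot scene []
slot top [([314.9, 133.9], 0.64)]
tray scene []
tray top [([313.5, 172.9], 0.79)]
ring_a scene [([408.6, 256.5], 0.81, 269), ([327.1, 191.4], 0.74, 237), ([382.0, 289.4], 0.65, 335), ([316.5, 212.6], 0.64, 268), ([404.1, 216.3], 0.58, 183), ([267.1, 219.9], 0.26, 474)]
ring_a top [([307.5, 192.7], 0.67, 157), ([345.8, 257.2], 0.63, 135), ([291.6, 256.6], 0.6, 124), ([393.9, 225.6], 0.58, 127), ([337.8, 183.1], 0.49, 151), ([256.9, 254.7], 0.43, 133)]
jaw_insert scene [([266.4, 217.2], 0.92, 497)]
jaw_insert top [([275.8, 177.5], 0.69, 297)]
small_weight scene [([227.5, 216.6], 0.61, 284)]
small_weight top [([256.5, 149.3], 0.57, 116)]
{'t': 0.7, 'joints': array([-1.31896841e+00,  3.42003639e-01,  1.52411986e+00,  2.49815727e-06,
        1.27538239e+00, -1.45985671e-01]), 'qvel': array([ 0.0001447 ,  0.00129188, -0.00074623,  0.00027717, -0.00065053,
        0.00045949]), 'effort': array([-1.06518164e-03, -4.31031561e+01, -2.44448090e+01,  7.16680032e-02,
        4.82456479e-02, -1.81610716e-05]), 'eef_pos': array([ 0.20341891, -0.48400602,  0.22673167]), 'tool_rot': array([ 8.32887424e-01, -5.53442442e-01,  3.30544122e-05,  2.81215504e-05]), 'force': array([ 0.50935623, -0.51975594,  0.56950035]), 'moment': array([-0.03953207, -0.02551376, -0.02156459]), 'width': 0.09166255661704731} 0.0188
```

View pics/scene0.png

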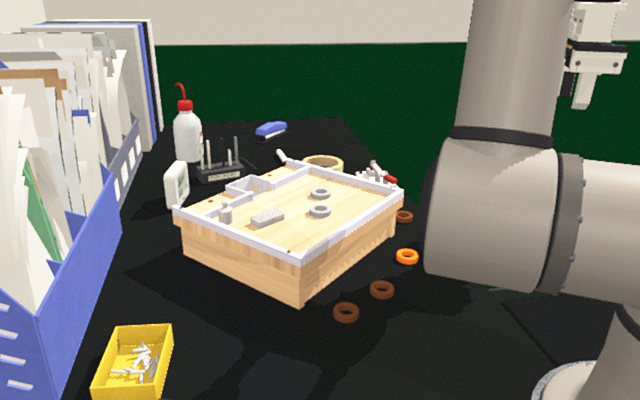

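View pics/top0.png

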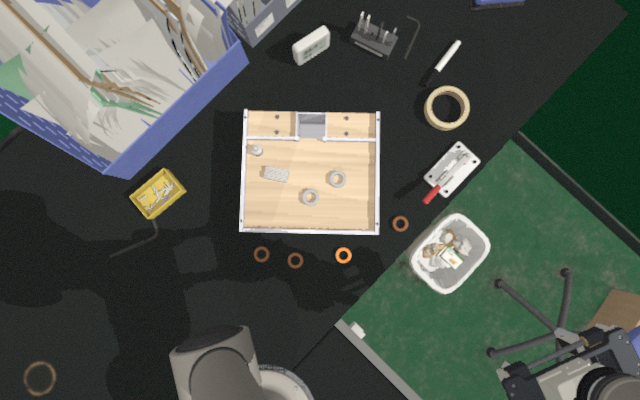

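```bash
python3 - <<'E'
import cv2
a=cv2.imread('pics/top0.png')[105:275,230:420]
cv2.imwrite('pics/topcrop.png',cv2.resize(a,None,fx=4,fy=3.5,interpolation=cv2.INTER_CUBIC)[:600])
E
```

```text
(no output)
```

View pics/topcrop.png

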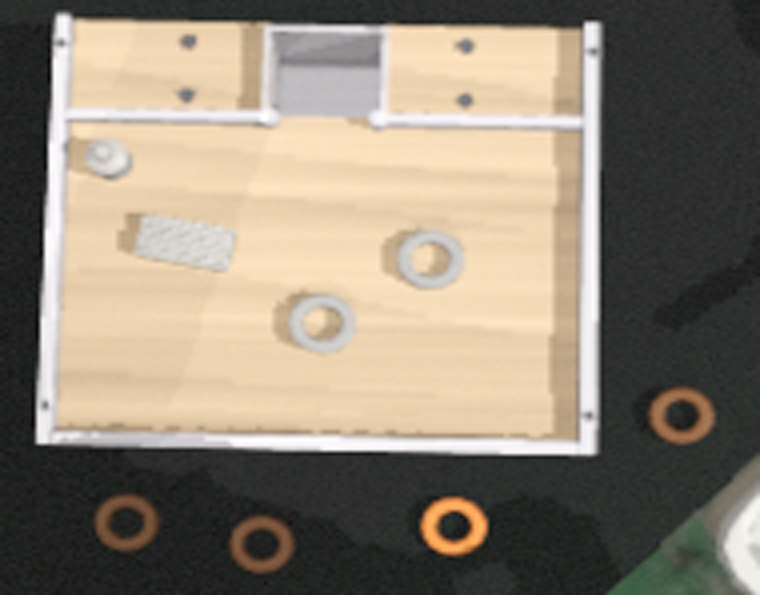

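The top view shows two steel rings on the tray at (337,178) and (310,197). The candidates that could be mistaken for them are the brown ones at (262,255), (295,261) and (400,224) and the orange one at (343,255). All four lie off the tray on the worktop. The jaw insert is at (276,174) and the weight at (257,150). The close crop confirms that the two grey rings on the tray are the ones to push.

```bash
cat >> h.py <<'E'
import json,os
def tray():
    return json.load(open('tray.json'))
def w2t(p):
    x,y,a=tray();R=np.array([[np.cos(a),-np.sin(a)],[np.sin(a),np.cos(a)]]);return R.T@(np.array(p[:2])-[x,y])
def t2w(p):
    x,y,a=tray();R=np.array([[np.cos(a),-np.sin(a)],[np.sin(a),np.cos(a)]]);return R@np.array(p[:2])+[x,y]
def rings(cams=('top','scene')):
    for c in cams:
        for r in robot.silhouettes(c,'ring_a'):
            n,l,s,ce=cv2.connectedComponentsWithStats(r['mask'].astype(np.uint8)); 
            v,u=np.nonzero(r['mask']); m=[(u.min()+u.max())/2,(v.min()+v.max())/2]
            t=w2t(ray(c,m,.080))*1000; t2=w2t(ray(c,r['xy'],.080))*1000
            if abs(t[0])<150 and abs(t[1])<145: print(c,round(r['p'],2),'bbox',np.round(m,1),t.round(1),'xy',t2.round(1))
def tool(tx,ty,z,ang=None):
    "shift in tool frame (mm) to tray point; ang=jaw axis direction in tray frame (rad)"
    from scipy.spatial.transform import Rotation as Ro
    s=robot.sense();R=Ro.from_quat(s['tool_rot']).as_matrix()
    w=np.r_[t2w([tx/1000,ty/1000]),z/1000]
    d=R.T@(w-s['eef_pos'])*1000
    out=[d.round(1)]
    if ang is not None:
        g=ang+tray()[2]; v=R.T@np.array([np.cos(g),np.sin(g),0]); k=np.arctan2(v[1],v[0]); out.append(round(float((k+np.pi/2)%np.pi-np.pi/2),3))
    return out
def where():
    from scipy.spatial.transform import Rotation as Ro
    s=robot.sense();R=Ro.from_quat(s['tool_rot']).as_matrix();j=R[:2,0]
    print('t',round(s['t'],2),'tcp tray',(w2t(s['eef_pos'])*1000).round(1),'z',round(s['eef_pos'][2]*1000,1),'jaw',round(float(np.arctan2(j[1],j[0])-tray()[2]),3),'w',round(s['width']*1000,1),'F',np.round(s['force'],1),'j6',round(s['joints'][5],2))
E
python3 - <<'E'
from h import *
from scipy.optimize import least_squares
px=np.array([(37,443),(597,455),(55,15),(600,22),(278,117),(372,121)],float)/[4,3.5]+[230,105]
mod=np.array([(-141,145),(-141,-145),(120,145),(120,-145),(57,24),(57,-24)])/1000
w=np.array([ray('top',p,.089)[:2] for p in px])
def f(q):
    R=np.array([[np.cos(q[2]),-np.sin(q[2])],[np.sin(q[2]),np.cos(q[2])]]);return ((mod@R.T+q[:2]-w)*1000).ravel()
r=least_squares(f,[.45,-.13,0]);print(r.x,r.fun.reshape(-1,2).round(1))
json.dump(r.x.tolist(),open('tray.json','w'))
rings(); where()
for t,z in(('jaw_insert',.088),('small_weight',.095)):
  for c in('top','scene'):
    for q in robot.silhouettes(c,t)[:1]:print(t,c,(w2t(ray(c,q['xy'],z))*1000).round(1))
for p in[(57,0),(-141,145),(-141,-145)]: print(proj('scene',np.r_[t2w(np.array(p)/1000),.089]).round(1))
print(tool(-110,5,79,np.pi/2),robot.sense()['t'])
E
```

```text
[ 0.54889023 -0.11081541 -0.03313077] [[-0.4  0.1]
 [ 0.7  0.1]
 [ 0.7 -0.6]
 [-0.1  0.1]
 [-1.2 -0.8]
 [ 0.4  1. ]]
top 0.67 bbox [310. 197.] [-65.1   0.1] xy [-56.1   5.5]
top 0.49 bbox [337. 179.] [-25.7 -56.3] xy [-34.4 -58.1]
scene 0.74 bbox [321.5 193.5] [-30.7 -54.7] xy [-33.1 -68.1]
scene 0.64 bbox [320.5 210. ] [-68.2  -0.5] xy [-68.8  11.1]
scene 0.26 bbox [267.5 218. ] [-20.2  73.4] xy [-24.   78.7]
t 0.8 tcp tray [-333.  -384.5] z 226.8 jaw -1.14 w 91.6 F [-1.1  0.4  0.5] j6 -0.15
jaw_insert top [-26.   72.6]
jaw_insert scene [-27.8  84.2]
small_weight top [ 31.9 114.2]
small_weight scene [  9.6 128.6]
[262.3 186.1]
[300.  256.9]
[403.4 188.1]
[array([-260.7, -365.2,  147.7]), 0.431] 1.0
```

>>> send_rows:
  series:
    - [[-35,0,0],0.1]
    - [[-0.035,-0.03,0],0.1]
  gripper: 0.65

```text
t: 1.17
eef_pos: [0.2115, -0.4321, 0.2226]
tool_rot: [0.802, -0.598, -0.007, -0.004]
force: [1.0, -2.0, -0.4]
width: 0.0831
```

I typed -35 m in that first row where I meant -0.035. The per-row limit kept the move small and nothing was near. I'll recompute from the measured pose.

```bash
python3 -c "
from h import *
where();print(tool(-112,0,120,np.pi/2),robot.sense()['eef_pos'])"
```

```text
t 1.17 tcp tray [-326.6 -332.3] z 222.6 jaw -1.249 w 83.1 F [ 1.  -2.  -0.4] j6 0.01
[array([-245.5, -309. ,  105.8]), 0.322] [ 0.2115038  -0.43209098  0.22260097]
```

>>> send_rows:
  series:
    - [[-0.02,-0.025,0.005],0.05]
    - [[-0.04,-0.05,0.01],0.1]
    - [[-0.06,-0.075,0.015],0.15]
    - [[-0.08,-0.1,0.02],0.2]
    - [[-0.1,-0.125,0.025],0.25]
    - [[-0.12,-0.15,0.03],0.3]
    - [[-0.14,-0.175,0.035],0.322]
    - [[-0.16,-0.2,0.04],0.322]
    - [[-0.18,-0.225,0.045],0.322]
    - [[-0.2,-0.25,0.05],0.322]
    - [[-0.22,-0.28,0.055],0.322]
    - [[-0.2455,-0.309,0.06],0.322]
    - [[-0.2455,-0.309,0.07],0.322]
    - [[-0.2455,-0.309,0.07],0.322]
    - [[-0.2455,-0.309,0.07],0.322]
    - [[-0.2455,-0.309,0.07],0.322]

```text
t: 2.5
eef_pos: [0.437, -0.1084, 0.1562]
tool_rot: [-0.695, 0.719, 0.007, 0.003]
force: [0.7, -1.1, 0.1]
width: 0.016
```

```bash
python3 -c "
from h import *
where();print(robot.sense()['tool_rot'],tool(-112,0,79,np.pi/2),tool(-112,0,95))
for c in('scene','top'): save(c+'1',robot.get_image(c))
a=np.vstack([cv2.imread('pics/scene1.png')[120:320,130:450],cv2.imread('pics/top1.png')[90:270,180:500]])
cv2.imwrite('pics/c1.png',cv2.resize(a,None,fx=1.55,fy=1.55))"
```

```text
t 2.5 tcp tray [-111.9   -1.3] z 156.2 jaw -1.572 w 16.0 F [ 0.7 -1.1  0.1] j6 1.18
[-0.69503169  0.71893562  0.00747809  0.0025688 ] [array([-0.2, -0.4, 77.2]), -0.001] [array([-0.5, -0.3, 61.2])]
```

View pics/c1.png

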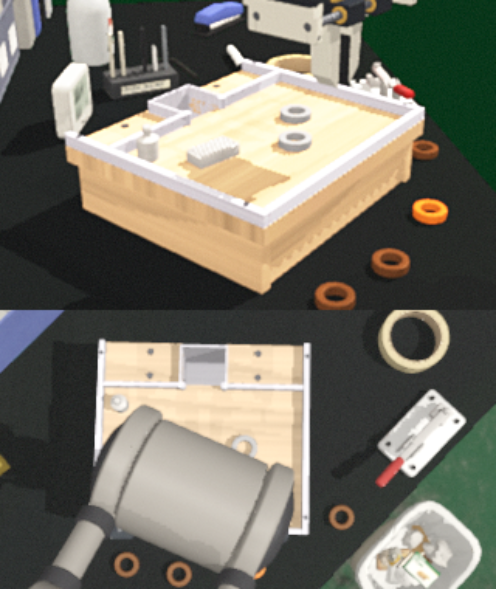

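The scene crop shows both rings untouched. The fingers are high above the near end of the tray, at crop (335,80). Next I descend behind the middle ring.

>>> send_rows:
  series:
    - [[0,0,0.02],0]
    - [[0,0,0.04],0]
    - [[0,0,0.058],0]
    - [[0,0,0.068],0]
    - [[0,0,0.074],0]
    - [[0,0,0.076],0]
    - [[0,0,0.076],0]
    - [[0,0,0.076],0]

```text
t: 3.27
eef_pos: [0.437, -0.1082, 0.0811]
tool_rot: [-0.694, 0.719, 0.007, 0.003]
force: [0.2, 0.1, -0.4]
width: 0.0161
```

```bash
python3 -c "
from h import *
where();print(tool(35,0,80,np.pi/2),tool(-60,0,80))
save('scene2',robot.get_image('scene'));rings(['scene'])
a=cv2.imread('pics/scene2.png')[140:290,170:420]
cv2.imwrite('pics/c2.png',cv2.resize(a,None,fx=3,fy=3))"
```

```text
t 3.27 tcp tray [-111.9   -1.1] z 81.1 jaw -1.573 w 16.1 F [ 0.2  0.1 -0.4] j6 1.18
[array([  -1.4, -146.9,    0.3]), -0.002] [array([ -1.2, -51.9,   0.8])]
scene 0.69 bbox [319.5 210. ] [-66.9   0.5] xy [-74.5  15.4]
```

View pics/c2.png

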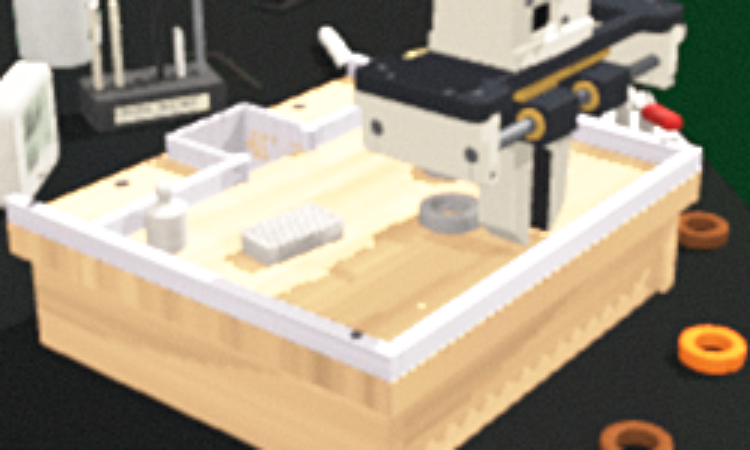

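The crop shows the fingers just behind the middle ring, which sits at crop (450,212). The insert and weight are clear of the path. I'll sweep toward the gate.

>>> send_rows:
  series:
    - [[-0.001,-0.005,0],0]
    - [[-0.001,-0.01,0],0]
    - [[-0.001,-0.014,0],0]
    - [[-0.001,-0.018,0],0]
    - [[-0.001,-0.022,0],0]
    - [[-0.001,-0.027,0],0]
    - [[-0.001,-0.032,0],0]
    - [[-0.001,-0.037,0],0]
    - [[-0.001,-0.042,0],0]
    - [[-0.001,-0.047,0],0]
    - [[-0.001,-0.052,0],0]
    - [[-0.001,-0.057,0],0]
    - [[-0.001,-0.062,0],0]
    - [[-0.001,-0.067,0],0]
    - [[-0.001,-0.072,0],0]
    - [[-0.001,-0.076,0],0]
    - [[-0.001,-0.08,0],0]
    - [[-0.001,-0.083,0],0]
    - [[-0.001,-0.085,0],0]
    - [[-0.001,-0.085,0],0]

```text
t: 5.03
eef_pos: [0.5226, -0.1101, 0.0807]
tool_rot: [-0.695, 0.719, 0.006, 0.003]
force: [0.1, -0.1, 0.8]
width: 0.0163
```

```bash
python3 -c "
from h import *
where();print(tool(38,0,80.5,np.pi/2))
save('scene3',robot.get_image('scene'));save('top3',robot.get_image('top'));rings()
a=np.vstack([cv2.imread('pics/scene3.png')[140:290,170:420],cv2.imread('pics/top3.png')[95:245,200:450]])
cv2.imwrite('pics/c3.png',cv2.resize(a,None,fx=2,fy=2))"
```

```text
t 5.03 tcp tray [-26.3  -0.1] z 80.7 jaw -1.573 w 16.3 F [ 0.1 -0.1  0.8] j6 1.24
[array([ -0.3, -64.3,  -0.1]), -0.002]
scene 0.46 bbox [322.5 193. ] [-30.8 -57.5] xy [-32.4 -53.8]
```

View pics/c3.png

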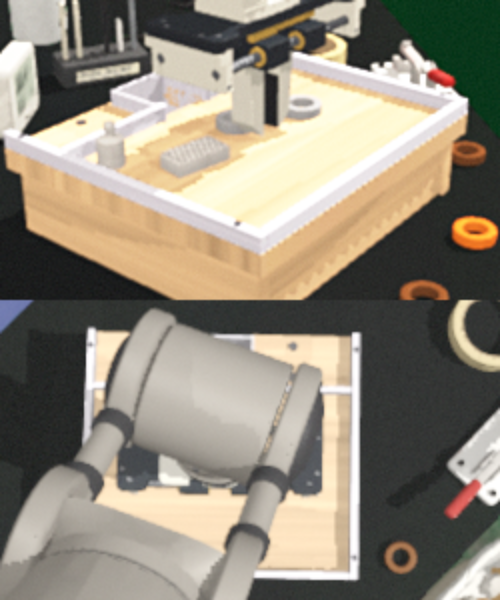

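The swept ring is nested ahead of the fingers at crop (235,122). The second ring has not moved, at crop (300,105). I'll push on through the gate.

>>> send_rows:
  series:
    - [[0,-0.004,0],0]
    - [[0,-0.008,0],0]
    - [[0,-0.012,0],0]
    - [[0,-0.017,0],0]
    - [[0,-0.022,0],0]
    - [[0,-0.027,0],0]
    - [[0,-0.032,0],0]
    - [[0,-0.037,0],0]
    - [[0,-0.042,0],0]
    - [[0,-0.047,0],0]
    - [[0,-0.052,0],0]
    - [[0,-0.056,0],0]
    - [[0,-0.06,0],0]
    - [[0,-0.063,0],0]
    - [[0,-0.066,0],0]
    - [[0,-0.067,0],0]
    - [[0,-0.067,0],0]
    - [[0,-0.067,0],0]

```text
t: 6.73
eef_pos: [0.5891, -0.1124, 0.0803]
tool_rot: [-0.695, 0.719, 0.006, 0.003]
force: [-0.6, -0.5, 0.1]
width: 0.0163
```

```bash
python3 -c "
from h import *
where()
save('scene4',robot.get_image('scene'));rings(['scene'])
a=cv2.imread('pics/scene4.png')[140:290,170:420]
cv2.imwrite('pics/c4.png',cv2.resize(a,None,fx=3,fy=3))"
```

```text
t 6.73 tcp tray [40.2 -0.2] z 80.3 jaw -1.573 w 16.3 F [-0.6 -0.5  0.1] j6 1.28
scene 0.56 bbox [321. 193.] [-28.8 -55.9] xy [-35.  -55.9]
```

View pics/c4.png

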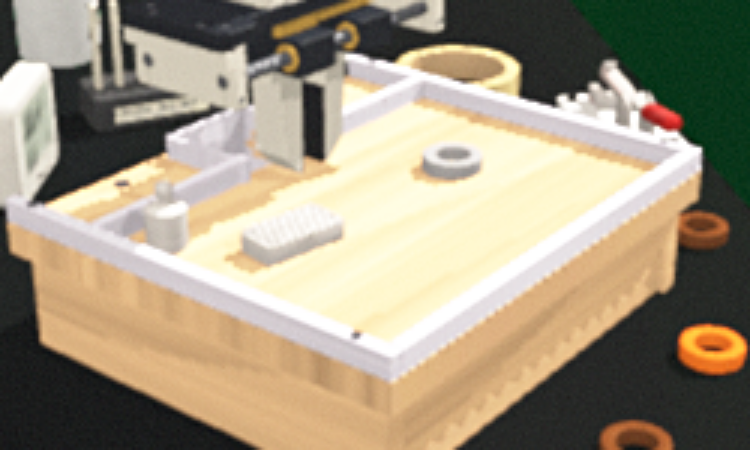

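>>> send_rows:
  series:
    - [[0,0.008,0],0]
    - [[0,0.02,-0.01],0]
    - [[0,0.03,-0.03],0]
    - [[0.01,0.035,-0.05],-0.12]
    - [[0.02,0.04,-0.055],-0.24]
    - [[0.035,0.045,-0.055],-0.36]
    - [[0.05,0.05,-0.055],-0.48]
    - [[0.065,0.055,-0.055],-0.6]
    - [[0.08,0.06,-0.055],-0.72]
    - [[0.09,0.065,-0.055],-0.84]
    - [[0.1,0.067,-0.055],-0.96]
    - [[0.1,0.067,-0.055],-1.08]
    - [[0.1,0.067,-0.055],-1.2]
    - [[0.1,0.067,-0.055],-1.32]
    - [[0.1,0.067,-0.055],-1.44]
    - [[0.1,0.067,-0.055],-1.57]
    - [[0.1,0.067,-0.055],-1.57]
    - [[0.1,0.067,-0.055],-1.57]

```text
t: 8.33
eef_pos: [0.5182, -0.2106, 0.1344]
tool_rot: [1.0, -0.02, -0.002, -0.007]
force: [0.3, -0.2, -0.5]
width: 0.0161
```

```bash
python3 -c "
from h import *
where();print(tool(-27,-100,80.5,0))
save('scene5',robot.get_image('scene'));save('top5',robot.get_image('top'));rings()
a=np.vstack([cv2.imread('pics/scene5.png')[140:290,170:420],cv2.imread('pics/top5.png')[95:245,200:450]])
cv2.imwrite('pics/c5.png',cv2.resize(a,None,fx=2,fy=2))"
```

```text
t 8.33 tcp tray [ -27.3 -100.7] z 134.4 jaw -0.006 w 16.1 F [ 0.3 -0.2 -0.5] j6 -0.49
[array([ 0.6, -0. , 53.9]), -0.006]
top 0.45 bbox [310.5 131. ] [76.9  2.2] xy [91.5 13.9]
top 0.44 bbox [336.5 179. ] [-25.7 -55.2] xy [-18.4 -57.7]
scene 0.64 bbox [321. 193.] [-28.8 -55.9] xy [-24.2 -58.3]
```

View pics/c5.png

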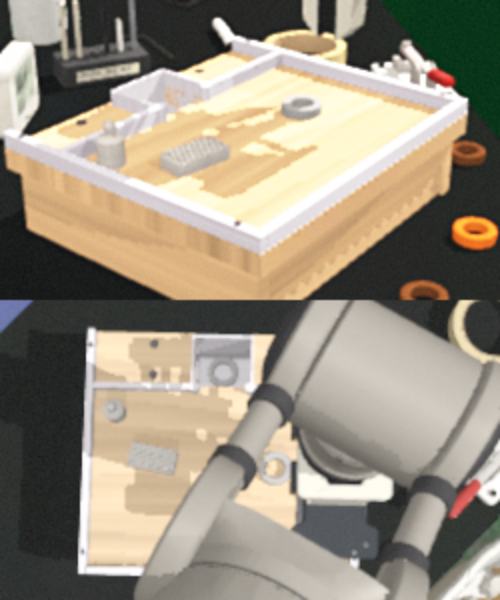

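The first ring lies in the slot, at crop (225,372) in the top view. The second is still at about (-27,-56). I'll descend on its right side.

>>> send_rows:
  series:
    - [[0.0005,0,0.02],0]
    - [[0.0005,0,0.038],0]
    - [[0.0005,0,0.048],0]
    - [[0.0005,0,0.053],0]
    - [[0.0005,0,0.053],0]
    - [[0.0005,0,0.053],0]

```text
t: 9.03
eef_pos: [0.5191, -0.2101, 0.0817]
tool_rot: [1.0, -0.019, -0.002, -0.007]
force: [-0.2, -0.4, 0.2]
width: 0.0162
```

```bash
python3 -c "
from h import *
where();print(tool(-27,-25.5,80.5,0))"
```

```text
t 9.03 tcp tray [ -26.4 -100.2] z 81.7 jaw -0.005 w 16.2 F [-0.2 -0.4  0.2] j6 -0.49
[array([ -0.9, -74.7,   2.2]), -0.005]
```

>>> send_rows:
  series:
    - [[0,-0.004,0.0005],0]
    - [[0,-0.008,0.001],0]
    - [[0,-0.012,0.001],0]
    - [[0,-0.016,0.001],0]
    - [[-0.001,-0.02,0.001],0]
    - [[-0.001,-0.025,0.001],0]
    - [[-0.001,-0.03,0.001],0]
    - [[-0.001,-0.035,0.001],0]
    - [[-0.001,-0.04,0.001],0]
    - [[-0.001,-0.045,0.001],0]
    - [[-0.001,-0.05,0.001],0]
    - [[-0.001,-0.055,0.001],0]
    - [[-0.001,-0.06,0.0015],0]
    - [[-0.001,-0.065,0.0015],0]
    - [[-0.001,-0.069,0.0015],0]
    - [[-0.001,-0.072,0.0015],0]
    - [[-0.001,-0.074,0.0015],0]
    - [[-0.001,-0.075,0.0015],0]
    - [[-0.001,-0.075,0.0015],0]
    - [[-0.001,-0.075,0.0015],0]

```text
t: 10.7
eef_pos: [0.521, -0.1352, 0.0812]
tool_rot: [1.0, -0.019, -0.002, -0.007]
force: [0.6, 0.0, -0.3]
width: 0.0162
```

```bash
python3 -c "
from h import *
where();print(tool(-72,0,130,np.pi/2))
save('scene6',robot.get_image('scene'));rings()
a=cv2.imread('pics/scene6.png')[140:290,170:420]
cv2.imwrite('pics/c6.png',cv2.resize(a,None,fx=3,fy=3))"
```

```text
t 10.7 tcp tray [-27.1 -25.3] z 81.2 jaw -0.005 w 16.2 F [ 0.6  0.  -0.3] j6 -0.37
[array([-45.3, -25.7, -48.3]), 1.566]
top 0.45 bbox [310.5 131. ] [76.9  2.2] xy [91.5 13.9]
top 0.44 bbox [336.5 179. ] [-25.7 -55.2] xy [-18.4 -57.7]
scene 0.81 bbox [300.  203.5] [-26.8   0.5] xy [-25.4   1.1]
```

View pics/c6.png

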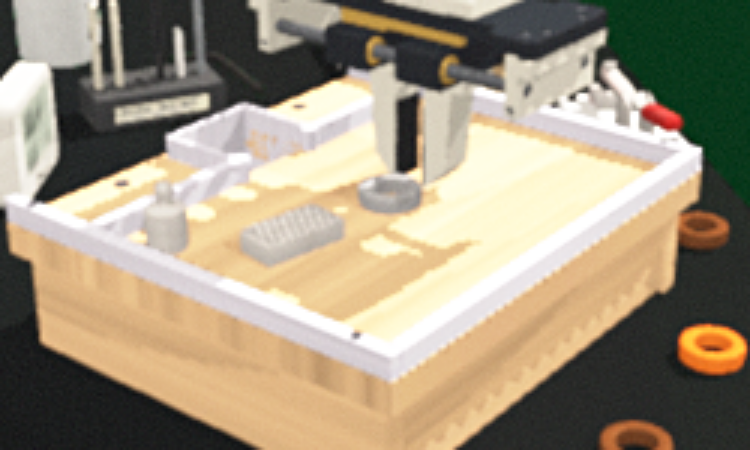

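The second ring is now on the gate line at about (-27,0). Next I lift clear, turn 90° and get behind it.

>>> send_rows:
  series:
    - [[0,0.006,0],0]
    - [[0,0.012,-0.008],0]
    - [[0,0.012,-0.03],0]
    - [[-0.01,0.01,-0.05],0.12]
    - [[-0.02,0,-0.055],0.24]
    - [[-0.03,-0.01,-0.055],0.36]
    - [[-0.04,-0.018,-0.055],0.48]
    - [[-0.048,-0.0255,-0.055],0.6]
    - [[-0.048,-0.0255,-0.055],0.72]
    - [[-0.048,-0.0255,-0.055],0.84]
    - [[-0.048,-0.0255,-0.055],0.96]
    - [[-0.048,-0.0255,-0.055],1.08]
    - [[-0.048,-0.0255,-0.055],1.2]
    - [[-0.048,-0.0255,-0.055],1.32]
    - [[-0.048,-0.0255,-0.055],1.44]
    - [[-0.048,-0.0255,-0.055],1.566]
    - [[-0.048,-0.0255,-0.055],1.566]
    - [[-0.048,-0.0255,-0.055],1.566]

```text
t: 12.35
eef_pos: [0.4744, -0.1092, 0.1372]
tool_rot: [-0.696, 0.718, 0.006, 0.003]
force: [-0.3, 0.2, 0.6]
width: 0.016
```

```bash
python3 -c "
from h import *
where();print(tool(-75,0,80.5,np.pi/2))
robot.get_image('scene');rings(['scene'])"
```

```text
t 12.35 tcp tray [-74.5  -0.9] z 137.2 jaw -1.568 w 16.0 F [-0.3  0.2  0.6] j6 1.2
[array([-0.2,  0.3, 56.7]), 0.003]
scene 0.55 bbox [300.  203.5] [-26.8   0.5] xy [-32.9   3.6]
scene 0.26 bbox [225.5 212. ] [46.4 98.6] xy [ 38.3 106.3]
```

>>> send_rows:
  series:
    - [[-0.0005,0,0.02],0]
    - [[-0.0005,0,0.04],0]
    - [[-0.0005,0,0.05],0]
    - [[-0.0005,0,0.056],0]
    - [[-0.0005,0,0.056],0]
    - [[-0.0005,0,0.056],0]

```text
t: 12.95
eef_pos: [0.4743, -0.1079, 0.0813]
tool_rot: [-0.696, 0.718, 0.006, 0.003]
force: [0.4, 0.5, -0.3]
width: 0.016
```

```bash
python3 -c "
from h import *
where();print(tool(41,0,80.5,np.pi/2))"
```

```text
t 12.95 tcp tray [-74.6   0.4] z 81.3 jaw -1.567 w 16.0 F [ 0.4  0.5 -0.3] j6 1.2
[array([   0.8, -115.6,    0.3]), 0.003]
```

>>> send_rows:
  series:
    - [[0,-0.005,0],0]
    - [[0,-0.01,0],0]
    - [[0,-0.014,0],0]
    - [[0,-0.018,0],0]
    - [[0,-0.022,0],0]
    - [[0,-0.027,0],0]
    - [[0,-0.032,0],0]
    - [[0,-0.037,0],0]
    - [[0,-0.042,0],0]
    - [[0.0005,-0.047,0],0]
    - [[0.0005,-0.052,0],0]
    - [[0.0005,-0.056,0],0]
    - [[0.0005,-0.06,0],0]
    - [[0.0005,-0.064,0],0]
    - [[0.0005,-0.067,0],0]
    - [[0.0005,-0.069,0],0]
    - [[0.0005,-0.07,0],0]
    - [[0.0005,-0.07,0],0]

```text
t: 14.45
eef_pos: [0.5445, -0.1105, 0.081]
tool_rot: [-0.697, 0.718, 0.006, 0.003]
force: [0.6, 0.1, -0.2]
width: 0.0161
```

```bash
python3 -c "
from h import *
where();print(tool(41,0,80.5,np.pi/2))
save('scene7',robot.get_image('scene'));rings(['scene'])
a=cv2.imread('pics/scene7.png')[140:290,170:420]
cv2.imwrite('pics/c7.png',cv2.resize(a,None,fx=3,fy=3))"
```

```text
t 14.45 tcp tray [-4.4  0.2] z 81.0 jaw -1.567 w 16.1 F [ 0.6  0.1 -0.2] j6 1.25
[array([  0.3, -45.4,   0.3]), 0.003]
scene 0.57 bbox [274.5 197. ] [23.5  6.7] xy [21.1 13.2]
```

View pics/c7.png

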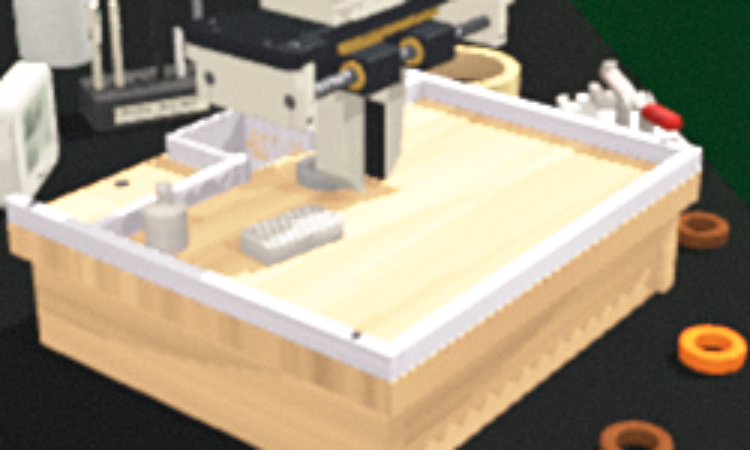

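The ring is nested ahead of the fingers at crop (320,172), in line with the gate. Continuing the push.

>>> send_rows:
  series:
    - [[0,-0.004,0],0]
    - [[0,-0.008,0],0]
    - [[0,-0.013,0],0]
    - [[0,-0.018,0],0]
    - [[0,-0.023,0],0]
    - [[0,-0.028,0],0]
    - [[0,-0.033,0],0]
    - [[0,-0.037,0],0]
    - [[0,-0.041,0],0]
    - [[0,-0.044,0],0]
    - [[0,-0.046,0],0]
    - [[0,-0.046,0],0]
    - [[0,-0.046,0],0]

```text
t: 15.63
eef_pos: [0.5904, -0.1119, 0.0808]
tool_rot: [-0.696, 0.718, 0.006, 0.003]
force: [-0.6, -0.4, 0.4]
width: 0.0163
```

>>> send_rows:
  series:
    - [[0,0.01,0],0]
    - [[0,0.03,-0.005],0]
    - [[0,0.05,-0.03],0]
    - [[0.02,0.07,-0.06],0]
    - [[0.06,0.09,-0.09],0]
    - [[0.1,0.11,-0.12],0]
    - [[0.14,0.12,-0.13],0]
    - [[0.18,0.13,-0.13],0]
    - [[0.21,0.13,-0.13],0]
    - [[0.21,0.13,-0.13],0]
    - [[0.21,0.13,-0.13],0]
    - [[0.21,0.13,-0.13],0]

```text
t: 16.63
eef_pos: [0.4543, -0.3194, 0.208]
tool_rot: [-0.696, 0.718, 0.006, 0.004]
force: [-0.8, 0.5, 0.2]
width: 0.0159
```

```bash
python3 -c "
from h import *
where()
save('scene8',robot.get_image('scene'));save('top8',robot.get_image('top'));rings()
a=np.vstack([cv2.imread('pics/scene8.png')[140:290,170:420],cv2.imread('pics/top8.png')[95:245,200:450]])
cv2.imwrite('pics/c8.png',cv2.resize(a,None,fx=2,fy=2))
for t,z in(('jaw_insert',.088),('small_weight',.095)):
    for q in robot.silhouettes('top',t)[:1]:print(t,(w2t(ray('top',q['xy'],z))*1000).round(1))"
```

```text
t 16.63 tcp tray [ -87.6 -211.6] z 208.0 jaw -1.569 w 15.9 F [-0.8  0.5  0.2] j6 0.84
top 0.54 bbox [310.5 131. ] [76.9  2.2] xy [89.8  2.5]
top 0.52 bbox [313. 133.] [72.6 -3.3] xy [78.5 -1.9]
jaw_insert [-24.9  79.8]
```

View pics/c8.png

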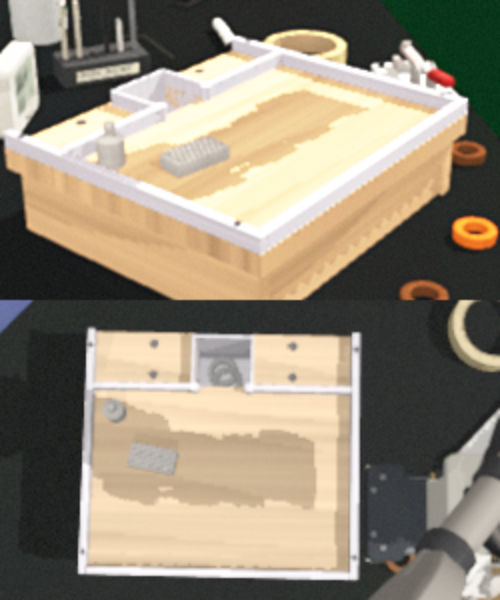

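```bash
python3 -c "
import cv2,numpy as np
a=cv2.imread('pics/top0.png')[105:200,235:340];b=cv2.imread('pics/top8.png')[105:200,235:340]
cv2.imwrite('pics/c9.png',cv2.resize(np.hstack([a,b]),None,fx=3.8,fy=3.8,interpolation=cv2.INTER_CUBIC))"
```

```text
(no output)
```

View pics/c9.png

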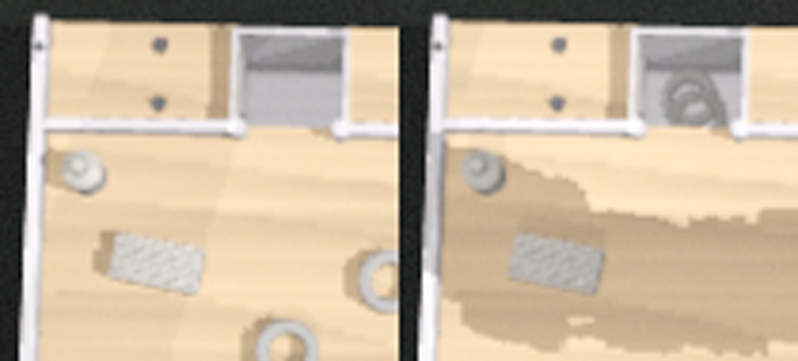

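Both rings are in the slot, the second resting on the first. The insert and weight are at the same pixels as at the start, and the robot is touching nothing.

```bash
python3 -c "
from h import *
print(robot.close_job())"
```

```text
the job is handed in; nothing more can be done
None
```

Both steel rings are in the slot, and I handed the job in at about 17 s of the 48 s allowed.

- **First ring:** I swept the middle ring straight through the gate with the fingertips set 16 mm apart. The top camera showed it in the slot before I touched the second ring, which had stayed about 85 mm back from the gate.
- **Second ring:** I pushed it sideways onto the gate line, then through the gate. It rests on top of the first ring in the slot.
- **Last checks:** In before-and-after top pictures the insert and check weight had not moved. Every force reading I took was a few newtons at most. The arm was clear of the tray when I handed in.

**Slips and disagreements:**
- My first move row had a unit typo (-35 m). The per-row limit kept it to a small free-air shift and nothing was near.
- The network's position for the insert was about 7 mm off from its first reading, and it did not report the weight in the last picture. I relied on the pictures for both.
- The tool carried a tilt of about 1° throughout, with no visible effect.

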